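Shut the print kit's drawer and lift the kit level

TASK

The fingerprint kit is going out to a scene: push its open drawer fully home until it seats on its catch without shoving the kit along the desk, then take the kit by the grip of its carrying handle and lift it about 10 cm clear of the desk, level and with everything still standing in its pockets. Finish holding it there steady in the air, and leave the things around it alone.

Things in the scene. Friction and masses are not known exactly. Their poses are not given: they have to be found in the camera images.
- kit: fingerprint kit: black caddy, 130 mm deep (own x), 180 mm wide (y), about 0.95 kg full, loose on the desk on rubber feet (slides if pushed with over 7 N). Origin: centre of its underside; the drawer front faces its own -x. Open tray on top: floor 59 mm, outer walls 98 mm above the origin, 2 rows of 3 pockets of 56x54 mm; things in them reach up to 145 mm. Drawer below the tray
- kit_grip (a point): centre of the black rubber grip of the kit's handle, 195 mm above the kit's underside, over its middle: a straight block 30 mm thick (kit x), 28 mm high, 86 mm long along the kit's y, rigid with the kit, carried by a steel bar at both ends; at least 35 mm free below it
- kit_drawer (a joint): how far the kit's drawer is open, m: 0 = fully home, seated on its catch; 0.075 = fully out. It slides out along the kit's -x, friction about 0.5 N. From 11 to 5 mm before home a spring catch resists the push with about 2 N; past that it draws the drawer home and keeps it; stopped short, the drawer stays out or springs back to 11 mm
- kit_pull (a point): middle of the steel bar pull on the drawer front (moves with the drawer): bar 8 mm thick, 72 mm long along the kit's y, 34 mm above the kit's underside, its axis 26 mm in front of the drawer front; with the drawer home this point is 98 mm in front (-x) of the kit's origin
- jar_dark: white powder jar, 49 mm wide, 65 mm tall, standing loose in one of the kit's pockets; origin: centre of its underside
- jar_light: white powder jar, 48 mm wide, 65 mm tall, standing loose in one of the kit's pockets; origin: centre of its underside
- jar_lum: white powder jar, 46 mm wide, 67 mm tall, standing loose in one of the kit's pockets; origin: centre of its underside
- vial_amber: dark amber vial with cream cap, 41 mm wide, 86 mm tall, standing loose in one of the kit's pockets; origin: centre of its underside
- loupe: black stand magnifier, 38 mm wide, 41 mm tall, standing loose in one of the kit's pockets; origin: centre of its underside
- stamp: brown wooden hand stamp, 34 mm wide, 68 mm tall, loose on the desk, to be left alone; origin: centre of its underside
- slide_box: small box with a light blue lid, 33x86x46 mm (long along its own y), loose on the desk, to be left alone; origin: centre of its underside
- stapler: red and black stapler, 34x128x38 mm (long along its own y), loose on the desk, to be left alone; origin: centre of its underside
- laser_printer: black printer, 337 mm wide (y), 184 mm high, fixed; origin: on the desk, centre of its underside. In its own axes it takes x -0.04 to +0.19, y -0.17 to +0.17 about the origin; its low tray with paper reaches on to about x -0.16
- kit_handle: the kit's handle (the rubber grip and its steel bar), rigid with the kit; same origin and axes as kit

How it is judged (in metres and radians):
On the way, in this order (a step that is already met when the one before it is completed fails the run):
1. the drawer is seated fully home while the kit still stands on the desk (value of joint kit_drawer below 0.003 m and height (world z) of kit below 0.01 m), for 0.3 s.
2. the kit hangs from its handle, clear of the desk (height (world z) of kit above 0.05 m and contact force between kit_handle and the fingers above 4 N), for 0.2 s.
At the end, for the whole second after the job is handed in: The fingers hold the kit by its handle, underside 70 to 160 mm above the desk, level within 0.14 rad, still (under 0.02 m/s, 0.12 rad/s), touching nothing around it; drawer within 3 mm of home; the jars, vial and magnifier upright (within 0.4 rad) in the tray (value of joint kit_drawer below 0.003 m and height (world z) of kit between 0.07 and 0.16 m and angle between kit's own z axis and vertical below 0.14 rad and linear speed of kit below 0.02 m/s and angular speed of kit below 0.12 rad/s and contact force between kit_handle and the fingers above 4 N and z of jar_dark in the frame of kit between 0.047 and 0.074 m and x of jar_dark in the frame of kit between -0.06 and 0.06 m and y of jar_dark in the frame of kit between -0.085 and 0.085 m and angle between each of jar_dark, jar_light, jar_lum, vial_amber, loupe's own z axis and vertical below 0.4 rad and z of jar_light in the frame of kit between 0.047 and 0.074 m and x of jar_light in the frame of kit between -0.06 and 0.06 m and y of jar_light in the frame of kit between -0.085 and 0.085 m and z of jar_lum in the frame of kit between 0.047 and 0.074 m and x of jar_lum in the frame of kit between -0.06 and 0.06 m and y of jar_lum in the frame of kit between -0.085 and 0.085 m and z of vial_amber in the frame of kit between 0.047 and 0.074 m and x of vial_amber in the frame of kit between -0.06 and 0.06 m and y of vial_amber in the frame of kit between -0.085 and 0.085 m and z of loupe in the frame of kit between 0.047 and 0.074 m and x of loupe in the frame of kit between -0.06 and 0.06 m and y of loupe in the frame of kit between -0.085 and 0.085 m and contact force between kit and stamp below 0.1 N and contact force between kit and slide_box below 0.1 N and contact force between kit and stapler below 0.1 N and contact force between kit and laser_printer below 0.1 N); the arm keeps its last pose, push and grip.
It fails at once if the kit is shoved along the desk by more than 30 mm (distance of kit from where it was at the start of the episode above 0.03 m and height (world z) of kit below 0.01 m).
It fails at once if the kit is lifted while its drawer is not home (height (world z) of kit above 0.025 m and value of joint kit_drawer above 0.006 m).
It fails at once if the kit is tipped by more than 20 degrees (angle between kit's own z axis and vertical above 0.35 rad).
It fails at once if the stamp, slide box or stapler is knocked from its place (moved more than 30 mm) (distance of any of stamp, slide_box, stapler from where it was at the start of the episode above 0.03 m).
It also fails if it takes over 56 s, if anything falls off the work surface, if the arm or the gripper's body presses on something with over 40 N, if the wrist force passes 120 N, or if a joint passes its speed limit or range.

ROBOT

A 6-joint arm with a two-finger parallel gripper is mounted at the origin on a cart in front of the work surface, level with it; the furniture and walls round the work are solid. World frame = base frame: x ahead of the robot, y to its left, z up, the work surface at z = 0. Lengths are in mm, angles in rad, forces in N, time in s.
With the tool pointing down it reaches from about 400 to 925 mm from the base axis. Payload 12.5 kg.
Tool frame: the origin (TCP) lies at the very end of the fingers, on their centre line; the grasp point (between the pads) lies 19 mm behind it; z points along the fingers, y is the line along which they close (so a half turn about z gives the same grasp; the last joint's range is limited). The gripper opens to 95 mm and grips with 3 to 60 N. Pads are 20 mm wide; open, the fingers measure 119 mm over their backs; the gripper's body (75 mm by 180 mm) begins 59 mm behind the grasp point.
Start: joints at [0.999, 0.491, 1.559, -0, 1.092, -0.106], TCP at [280.698, 558.44, 214.661] pointing down, gripper open.
Joint ranges: [-3.1, 3.1], [-0.84, 2.19], [0.05, 2.79], [-1.13, 4.28], [0.06, 2.93], [-2.69, 2.69]. Speed limits (rad/s): [2.22, 2.22, 2.79, 3.14, 3.14, 3.14].

INTERFACE

Orientations are given as [roll, pitch, yaw] about the fixed x, y, z axes, in that order (R = Rz(yaw) Ry(pitch) Rx(roll)).
In Python, from cell import env, cams, sensors gives the robot as it stands (env), with the cameras (cams) and the readings (sensors).
- The arm moves only by the shell command python3 steer.py, which reads ROWS from standard input. ROWS is a JSON list of rows, 1 to 5 of them, each of 5 numbers: dx, dy, dz in mm, then a turn about the tool's z in rad, then the opening from 0.0 (shut) to 1.0 (fully open); each row is the pose to reach, as a shift and turn from the pose commanded when the command began, along the tool's axes at that moment; what a row does not reach only later rows make up. A row lasts 1/12 s, in which the tool goes at most 41.7 mm and 0.125 rad, less where a joint would pass 70% of its speed; a pose out of reach is approached as far as the arm can. The fingers move at their own pace and stop on an object; the grip force is fixed at half the most. Time passes only in rows, so rows that do not move let the fingers close. It prints the time, the measured TCP pose, the force, the opening and the grip force at its end. Input that does not fit is refused with a message, and nothing moves.
- sensors.state(): the state, without advancing time (a new reading comes with each control period).
- cams.read_camera(name): name is "scene" or "top"; returns (picture, depth): 420x560x3 uint8, red, green, blue; 420x560 float32, mm along the optical axis (not along the pixel's ray), 0 where there is no reading.
- cams.camera_info(name): a dict with "vertical_fov" (degrees; the focal length in pixels is half the picture's height over the tangent of half this angle, whatever the lens; pixels are square), "cx", "cy" (the principal point, pixels), "dist_coeffs" ([k1, k2, p1, p2, k3] as OpenCV has them; the pictures are not rectified), "origin" and "attitude" of the camera in the world. Camera axes: x right, y down, z forward; pixel columns grow to the right and rows downward; lengths in mm; the calibration is good to about 2 mm. A picture is of the moment at which its call begins. camera_info takes no time and is no camera call.
- env.job_done(): hands the job in; it is judged then, once.
The state is a dict: "t": time; "joints": joint angles; "qvel": joint speeds; "tau": joint torques, N m; "eef_pos": TCP position; "tcp_rot": TCP orientation; "ft_force": force on the tool from outside, world axes, zero at the start; "moment": the same for the moment, N m; "opening": opening from 0.0 (shut) to 1.0 (fully open); "grip_force": force on a finger pad.
Only numpy, scipy, OpenCV 4.12 (cv2) and the standard library are available. Lean on these libraries where they do the work, as an engineer would, in place of code of your own. Each camera call takes 0.05 s, during which the arm holds its last target. There are 200 camera calls.

## Working session

There is one attempt and no reset: what is moved stays moved. The work goes in short steps, Python scripts to look and compute and a shell command to move; the robot and the scene stay as the last step left them, time stands still between calls to the robot, and variables do not carry over. Pictures are saved under pics/ and viewed, at most 10 in all, crops included, and the job is handed in when it is done.

```bash
ls; mkdir -p pics
cat > h.py <<'E'
import numpy as np, cv2
from cell import env, cams, sensors
from scipy.spatial.transform import Rotation as R
def cam(n):
    im,d=cams.read_camera(n); return im,d,cams.camera_info(n)
def rot(a): 
    a=np.array(a,float); return a if a.shape==(3,3) else R.from_euler('xyz',a).as_matrix()
def cloud(d,ci):
    h,w=d.shape; f=h/2/np.tan(np.radians(ci['vertical_fov'])/2)
    K=np.array([[f,0,ci['cx']],[0,f,ci['cy']],[0,0,1]])
    u,v=np.meshgrid(np.arange(w),np.arange(h))
    p=cv2.undistortPoints(np.stack([u,v],-1).reshape(-1,1,2).astype(np.float64),K,np.array(ci['dist_coeffs'],float)).reshape(h,w,2)
    P=np.dstack([p,np.ones((h,w))])*d[...,None]
    W=P@rot(ci['attitude']).T+np.array(ci['origin']); W[d==0]=np.nan
    return W
E
python3 - <<'E'
from h import *
for n in('scene','top'):
    im,d,ci=cam(n); print(n,ci); cv2.imwrite(f'pics/{n}0.png',im[...,::-1]); np.savez(f'{n}0.npz',im=im,W=cloud(d,ci))
print(sensors.state())
E
```

```text
cell.py
pics
steer.py
scene {'vertical_fov': 48.914940069478206, 'cx': 273.637804103386, 'cy': 210.6635356598129, 'dist_coeffs': array([-0.12300582,  0.        ,  0.        ,  0.        ,  0.        ]), 'origin': array([ -59.99478923, -492.07131411,  807.38475849]), 'attitude': array([-2.32661261,  0.01005305, -1.01369671])}
top {'vertical_fov': 45.871085659786225, 'cx': 271.5589417918064, 'cy': 219.49134688262268, 'dist_coeffs': array([-0.14518252,  0.        ,  0.        ,  0.        ,  0.        ]), 'origin': array([ 364.09003617,  -72.80637638, 1281.10549061]), 'attitude': array([-2.96765058, -0.0241319 , -1.57552432])}
{'t': 0.1, 'joints': array([ 9.99407053e-01,  4.91505484e-01,  1.55933772e+00, -4.20840014e-05,
        1.09167333e+00, -1.05597967e-01]), 'qvel': array([-2.26521882e-03, -1.87333650e-03, -1.74157417e-03, -1.43380912e-03,
       -1.41848187e-03, -7.20208541e-05]), 'tau': array([ 3.72264374e-03, -6.13615036e+01, -2.58610046e+01,  6.94926898e-02,
        4.68456605e-02, -9.97138227e-05]), 'eef_pos': array([280.59422003, 558.26767589, 214.13381191]), 'tcp_rot': array([-3.14066998e+00, -6.02594740e-05,  2.67582074e+00]), 'ft_force': array([-0.06378232,  0.85527756, -0.03857073]), 'moment': array([ 0.01799519, -0.01357531,  0.02892668]), 'grip_force': 0.0, 'opening': 0.9985167515287505}
```

View pics/scene0.png

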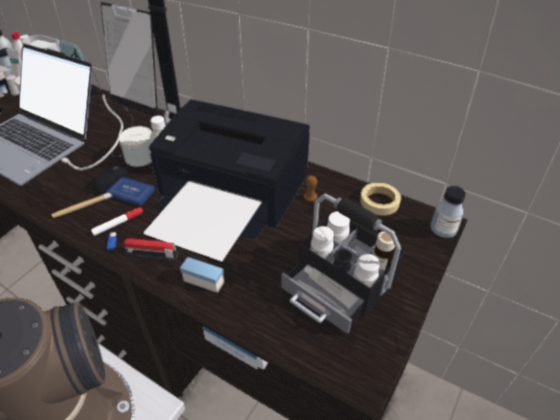

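View pics/top0.png

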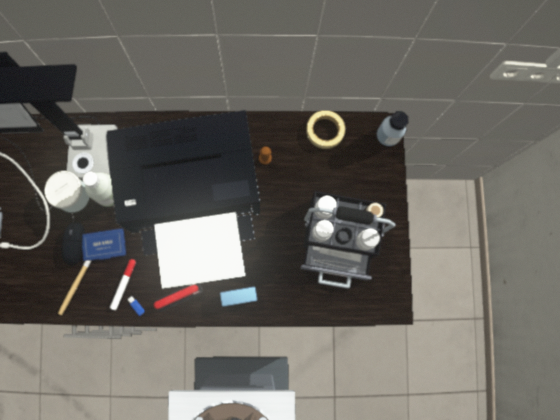

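The kit is at the right of the desk: grip around (357,214) and pull bar around (335,283) in the top view. The slide box is at (238,297), the stapler at (177,297) and the stamp at (265,156). I'll measure these in the cloud.

Run:
```python
from h import *
z=np.load('top0.npz'); W=z['W']; im=z['im']
S=np.load('scene0.npz')['W']
def rect(P,n):
    print(n,len(P),'mean',P.mean(0).round(1),'z',np.percentile(P[:,2],[5,50,95]).round(1)); 
    if len(P)>5: print('   rect',cv2.minAreaRect(P[:,:2].astype(np.float32)))
sub=W[180:300,290:410].reshape(-1,3); sub=sub[~np.isnan(sub[:,0])]
print('desk z',np.nanmedian(W[250:270,270:290,2]), 'scene desk', np.nanmedian(S[300:310,230:240,2]))
rect(sub[(sub[:,2]>190)],'grip>190'); 
g=sub[sub[:,2]>200];rect(g,'>200')
rect(sub[(sub[:,2]>20)&(sub[:,2]<185)],'all')
for n,(r,c) in dict(pull=(283,335),pullL=(279,321),pullR=(284,349),fl=(269,303),fr=(276,368)).items(): print(n,W[r-1:r+2,c].round(1).tolist())
A=S[180:330,270:410].reshape(-1,3);A=A[~np.isnan(A[:,0])]
rect(A[A[:,2]>190],'scene>190'); rect(A[A[:,2]>200],'scene>200')
for n,(r,c) in dict(pull=(308,308),slide=(268,203)).items(): print('scene',n,S[r-1:r+2,c].round(1).tolist())
# pull region top
q=W[272:292,315:356]; 
print(q[...,2].round(0)[::2,::3])
for n,(r,c) in dict(slide=(297,238),stap=(297,177),stamp=(156,265)).items(): print(n,W[r,c].round())
```

```text
desk z -0.25406938061667006 scene desk -0.5163983451982972
grip>190 685 mean [ 563.1 -282.9  204.5] z [195.  205.7 211.1]
   rect ((564.7230834960938, -285.30810546875), (173.40524291992188, 30.81882667541504), 79.68984985351562)
>200 539 mean [ 563.7 -283.1  206.6] z [201.  207.1 211.3]
   rect ((564.5853881835938, -282.98052978515625), (157.59019470214844, 29.64154815673828), 79.98833465576172)
all 5118 mean [ 530.1 -275.7   74.3] z [ 22.3  67.9 128.6]
   rect ((522.11669921875, -276.05548095703125), (201.30267333984375, 217.74220275878906), 79.73394775390625)
pull [[425.0, -268.0, 0.0], [420.9, -262.9, 33.1], [418.1, -261.9, 39.7]]
pullL [[433.5, -227.1, 37.9], [431.1, -227.4, 35.6], [428.4, -227.0, 38.2]]
pullR [[nan, nan, nan], [417.9, -297.7, 37.6], [415.4, -297.6, 37.6]]
fl [[459.3, -182.7, 31.9], [458.9, -185.2, 3.3], [456.4, -185.3, 1.4]]
fr [[439.6, -345.2, 44.9], [439.9, -355.5, -2.0], [434.1, -343.4, 52.5]]
scene>190 893 mean [ 558.3 -288.3  202.7] z [192.6 203.5 210. ]
   rect ((563.2615356445312, -284.7328186035156), (172.27899169921875, 30.29107093811035), 79.395744323
[... 294 characters left out ...]
92.1, -23.3, 45.0], [390.0, -24.9, 44.8]]
[[ 0. -2. 38. 36. 43. 49. 52. 52. 53. 52. 53. 47. 48. 25.]
 [-1. -0. 43.  1.  2.  1. 16. 42. 42. 46. 52. 55. 53. 50.]
 [ 1.  2. 39. -1.  3. -2.  5. -2.  4.  3. 18. 39. 47. 53.]
 [-1. -0. 38.  1.  2. -2.  2.  2.  0.  2. -3. 37. -2. -2.]
 [-1. -4. 38. -2.  2.  2.  2. -0.  1.  3. -0. 36.  0.  1.]
 [-1. -0. 41. 40. 41. 34.  7.  2.  3. -0.  5. nan  0. -2.]
 [-3.  2. -3.  0. 35. 38. 39. 36. 38. 34. nan 32. -3.  0.]
 [ 5.  2. -2.  2.  1.  2.  2.  2. 39. 32. 37. 38. -1. -0.]
 [-1. -1. -2. -3.  1. -6.  3. -2.  1. -1.  3. 34.  3.  1.]
 [ 3.  3.  5. -2.  2. -0. -0.  1.  0. -1. -1.  1. -1. -1.]]
slide [387. -20.  46.]
stap [387. 132.  38.]
stamp [743. -87.  61.]
```

Run:
```python
import cv2
a=cv2.imread('pics/top0.png')[175:300,285:410]; b=cv2.imread('pics/scene0.png')[175:340,265:415]
a=cv2.resize(a,(400,400),interpolation=2);b=cv2.resize(b,(400,440),interpolation=2)[:400]
cv2.imwrite('pics/crop.png',cv2.hconcat([a,b]))
```

```text
(no output)
```

View pics/crop.png

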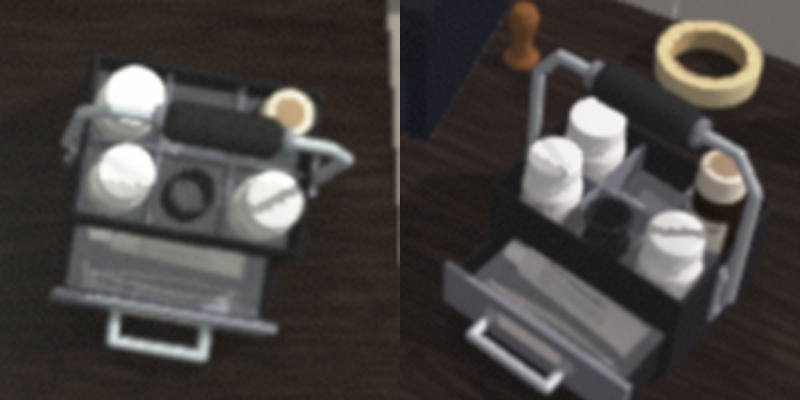

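The crop confirms it. The drawer is about 48 mm open, the kit centre is near (564,−284) and its yaw is about −0.18 rad. Predicted and measured pull positions agree within 3 mm. I'll swing the arm across, bowing outward to stay within reach.

```bash
cat > go.py <<'E'
import sys; from h import *
# usage: go.py x y z yaw -> shift in tool axes, turn
s=sensors.state(); a=list(map(float,sys.argv[1:5])); M=rot(s['tcp_rot'])
t=(a[3]-s['tcp_rot'][2]+np.pi)%(2*np.pi)-np.pi
print('shift',(M.T@(np.array(a[:3])-s['eef_pos'])).round(1),'turn',round(-t,3),'pos',s['eef_pos'].round(1),s['tcp_rot'].round(3),'j',s['joints'].round(2),'t',s['t'])
E
echo '[[-29,-24,0,-0.057,1],[-58,-48,0,-0.114,1],[-87,-72,0,-0.171,0.5],[-117,-97,0,-0.228,0],[-146,-121,0,-0.286,0]]' | python3 steer.py; python3 go.py 480 100 220 2.962
```

```text
t: 0.52
eef_pos: [357.0, 383.0, 214.4]
tcp_rot: [-3.141, -0.0, 2.965]
ft_force: [-0.4, -0.4, -0.2]
opening: 0.846
grip_force: 0.0
shift [-170.8 -257.    -5.5] turn 0.003 pos [357.  383.  214.4] [-3.141 -0.     2.965] j [ 0.69  0.35  1.81 -0.    0.99 -0.7 ] t 0.5167
```

```bash
echo '[[-20,-31,0,0,0],[-41,-62,0,0,0],[-61,-93,0,0,0],[-82,-124,0,0,0],[-103,-155,0,0,0]]' | python3 steer.py; echo '[[-14,-35,0,0,0],[-28,-70,0,0,0],[-42,-105,0,0,0],[-42,-140,0,0,0],[-42,-175,0,0,0]]' | python3 steer.py; python3 go.py 383 -252 215 2.962
```

```text
t: 0.93
eef_pos: [430.7, 212.1, 214.6]
tcp_rot: [-3.142, -0.0, 2.962]
ft_force: [0.8, 0.4, -0.2]
opening: 0.494
grip_force: 0.0
t: 1.35
eef_pos: [440.2, 32.4, 214.4]
tcp_rot: [3.142, -0.0, 2.962]
ft_force: [1.7, -0.4, 0.7]
opening: 0.146
grip_force: 0.0
shift [   5.4 -290.    -0.6] turn -0.0 pos [440.2  32.4 214.4] [ 3.142 -0.     2.962] j [-0.08  0.23  1.99  0.    0.93 -1.47] t 1.35
```

```bash
echo '[[0,-36,0,0,0],[2,-72,0,0,0],[4,-108,0,0,0],[6,-144,0,0,0],[8,-180,0,0,0]]' | python3 steer.py; echo '[[1,-28,0,0,0],[2,-56,0,0,0],[3,-84,0,0,0],[4,-104,0,0,0],[4,-104,0,0,0]]' | python3 steer.py; python3 go.py 376 -250 22 2.962
```

```text
t: 1.77
eef_pos: [399.5, -143.0, 214.6]
tcp_rot: [3.141, -0.0, 2.962]
ft_force: [1.7, -0.0, 0.0]
opening: 0.006
grip_force: 0.0
t: 2.18
eef_pos: [377.3, -245.9, 214.4]
tcp_rot: [-3.141, 0.0, 2.959]
ft_force: [-0.4, 0.5, -0.0]
opening: 0.003
grip_force: 0.0
shift [  0.5  -4.2 192.4] turn -0.003 pos [ 377.3 -245.9  214.4] [-3.141  0.     2.959] j [-0.72  0.24  1.97 -0.    0.93 -2.11] t 2.1833
```

```bash
echo '[[0,-4,38,0,0],[0,-4,76,0,0],[0,-4,114,0,0],[0,-4,150,0,0],[0,-4,165,0,0]]' | python3 steer.py; echo '[[0,0,12,0,0],[0,0,22,0,0],[0,0,27,0,0],[0,0,27,0,0],[0,0,27,0,0]]' | python3 steer.py; python3 go.py 376 -250 22 2.962
python3 - <<'E'
from h import *
for n in('top','scene'):
    im,d,ci=cam(n); cv2.imwrite(f'pics/{n}1.png',im[...,::-1]); W=cloud(d,ci)
    if n=='top': a=cv2.resize(im[170:345,270:430,::-1],(400,437),interpolation=2)
    else: b=cv2.resize(im[150:360,220:420,::-1],(400,437),interpolation=2)
cv2.imwrite('pics/c1.png',cv2.hconcat([a,b]))
E
```

```text
t: 2.6
eef_pos: [376.0, -245.4, 46.1]
tcp_rot: [3.139, -0.004, 2.962]
ft_force: [0.5, 0.4, 0.1]
opening: 0.004
grip_force: 0.0
t: 3.02
eef_pos: [377.3, -246.8, 22.8]
tcp_rot: [3.141, -0.0, 2.962]
ft_force: [0.5, -0.4, -0.4]
opening: 0.007
grip_force: 0.0
shift [ 0.7 -3.4  0.8] turn 0.0 pos [ 377.3 -246.8   22.8] [ 3.141 -0.     2.962] j [-0.73  0.58  2.15  0.    0.41 -2.12] t 3.0167
```

View pics/c1.png

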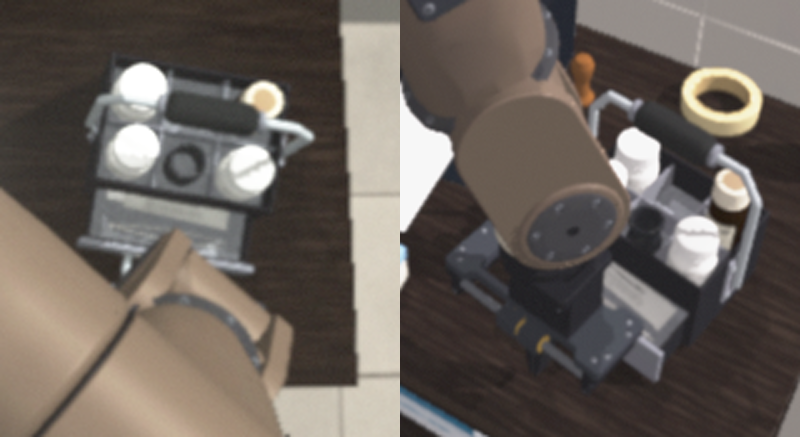

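The fingers are closed in front of the pull, with clearance all round. I'll push along −tool x in steps and watch the force.

```bash
echo '[[-5,0,0,0,0],[-11,0,0,0,0],[-16,0,0,0,0],[-20,0,0,0,0],[-24,0,0,0,0]]' | python3 steer.py;echo '[[-3,0,0,0,0],[-6,0,0,0,0],[-9,0,0,0,0],[-12,0,0,0,0],[-15,0,0,0,0]]' | python3 steer.py;echo '[[-3,0,0,0,0],[-6,0,0,0,0],[-9,0,0,0,0],[-12,0,0,0,0],[-15,0,0,0,0]]' | python3 steer.py;python3 go.py 376 -250 22 2.962
```

```text
t: 3.53
eef_pos: [401.4, -251.5, 22.7]
tcp_rot: [-3.141, 0.0, 2.962]
ft_force: [-0.7, 0.6, 0.4]
opening: 0.005
grip_force: 0.0
t: 3.95
eef_pos: [415.7, -254.0, 22.6]
tcp_rot: [3.141, -0.0, 2.962]
ft_force: [-0.5, 0.4, -0.3]
opening: 0.003
grip_force: 0.2
t: 4.37
eef_pos: [430.6, -256.7, 22.6]
tcp_rot: [3.141, -0.0, 2.962]
ft_force: [-0.7, -0.2, 0.3]
opening: 0.006
grip_force: 0.2
shift [54.9 -3.1  0.6] turn -0.0 pos [ 430.6 -256.7   22.6] [ 3.141 -0.     2.962] j [-0.67  0.61  2.03  0.    0.5  -2.06] t 4.3667
```

```bash
echo '[[-2,0,0,0,0],[-4,0,0,0,0],[-6,0,0,0,0],[-8,0,0,0,0],[-10,0,0,0,0]]' | python3 steer.py;for i in 1 ; do echo '[[-1,0,0,0,0],[-2,0,0,0,0],[-3,0,0,0,0],[-4,0,0,0,0],[-5,0,0,0,0]]' | python3 steer.py; done
```

```text
t: 4.78
eef_pos: [440.3, -258.5, 22.6]
tcp_rot: [3.141, -0.0, 2.962]
ft_force: [-0.9, 0.5, 0.2]
opening: 0.005
grip_force: 0.2
t: 5.2
eef_pos: [444.0, -259.0, 22.5]
tcp_rot: [3.141, -0.002, 2.962]
ft_force: [-4.6, 0.1, 2.5]
opening: 0.003
grip_force: 2.4
```

```bash
echo '[[-1,0,0,0,0],[-2,0,0,0,0],[-3,0,0,0,0]]' | python3 steer.py;echo '[[-1,0,0,0,0],[-2,0,0,0,0],[-2,0,0,0,0]]' | python3 steer.py
python3 - <<'E'
from h import *
im,d,ci=cam('top'); W=cloud(d,ci); sub=W[180:300,290:410].reshape(-1,3); sub=sub[sub[:,2]>190]
sub=sub[(abs(sub[:,0]-564)<40)&(sub[:,2]<214)]; print(cv2.minAreaRect(sub[:,:2].astype(np.float32)))
cv2.imwrite('pics/c2.png',cv2.resize(im[170:345,270:430,::-1],(400,437),interpolation=2))
E
```

```text
t: 5.45
eef_pos: [448.0, -259.8, 22.6]
tcp_rot: [3.141, -0.0, 2.962]
ft_force: [-1.5, 0.9, -0.4]
opening: 0.002
grip_force: 0.9
t: 5.7
eef_pos: [450.4, -260.4, 22.6]
tcp_rot: [-3.141, 0.001, 2.962]
ft_force: [0.3, 0.3, -0.8]
opening: 0.007
grip_force: 0.1
((565.0491943359375, -284.5300598144531), (172.17137145996094, 31.360801696777344), 79.61881256103516)
```

The catch peaked at 4.6 N and then the force fell to zero, so it looks as if the drawer was drawn home. The kit hasn't moved. I'll press gently to check it's seated.

```bash
echo '[[-1,0,0,0,0],[-2,0,0,0,0],[-2,0,0,0,0]]' | python3 steer.py;echo '[[-1,0,0,0,0],[-1,0,0,0,0]]' | python3 steer.py;echo '[[-1,0,0,0,0],[-1,0,0,0,0]]' | python3 steer.py
```

```text
t: 6.0
eef_pos: [452.2, -260.8, 22.6]
tcp_rot: [-3.141, 0.001, 2.962]
ft_force: [0.7, 0.6, 0.4]
opening: 0.001
grip_force: 0.0
t: 6.17
eef_pos: [453.2, -260.9, 22.6]
tcp_rot: [-3.142, 0.0, 2.962]
ft_force: [0.2, 0.4, 1.2]
opening: 0.006
grip_force: 0.0
t: 6.33
eef_pos: [453.4, -260.9, 22.6]
tcp_rot: [3.141, -0.001, 2.962]
ft_force: [-3.6, -0.8, 1.5]
opening: 0.005
grip_force: 2.0
```

It's seated: firm contact exactly where the home position predicts. Next I'll back off, rise, open the fingers and turn.

```bash
echo '[[5,0,0,0,0],[20,0,0,0,0],[35,0,0,0,0],[45,0,-10,0,0],[45,0,-40,0,0]]' | python3 steer.py; echo '[[0,0,-38,0,0],[0,0,-76,0,0],[0,0,-114,0,0],[0,0,-152,0,0],[0,0,-190,0,0]]' | python3 steer.py; echo '[[0,0,-15,0.12,1],[0,0,-30,0.24,1],[0,0,-30,0.36,1],[0,0,-30,0.48,1],[0,0,-30,0.6,1]]' | python3 steer.py;echo '[[0,0,0,0.12,1],[0,0,0,0.24,1],[0,0,0,0.36,1],[0,0,0,0.48,1],[0,0,0,0.6,1]]' | python3 steer.py
python3 - <<'E'
from h import *
Y=-0.18
for n in('top','scene'):
    im,d,ci=cam(n); cv2.imwrite(f'pics/{n}3.png',im[...,::-1]); W=cloud(d,ci); s=W.reshape(-1,3)
    s=s[(abs(s[:,0]-564)<45)&(abs(s[:,1]+284)<100)&(s[:,2]<213)&(s[:,2]>190)]
    if len(s)>50: print(n,len(s),cv2.minAreaRect(s[:,:2].astype(np.float32)))
E
python3 go.py 564 -284 260 1.391
```

```text
t: 6.75
eef_pos: [406.7, -251.4, 60.4]
tcp_rot: [3.138, -0.006, 2.961]
ft_force: [1.5, 0.5, -0.6]
opening: 0.005
grip_force: 0.0
t: 7.17
eef_pos: [409.1, -252.6, 254.7]
tcp_rot: [-3.141, 0.001, 2.962]
ft_force: [1.5, -0.3, 1.4]
opening: 0.005
grip_force: 0.0
t: 7.58
eef_pos: [409.5, -252.9, 282.9]
tcp_rot: [3.141, 0.001, 2.356]
ft_force: [-0.2, -0.2, -1.1]
opening: 0.299
grip_force: 0.0
t: 8.0
eef_pos: [409.5, -252.9, 282.5]
tcp_rot: [3.141, 0.0, 1.756]
ft_force: [-0.7, 0.1, -0.3]
opening: 0.65
grip_force: 0.0
top 680 ((565.0989379882812, -283.84539794921875), (174.42681884765625, 31.374914169311523), 79.78924560546875)
scene 882 ((562.6478881835938, -286.4566650390625), (168.39109802246094, 29.823022842407227), 80.10115051269531)
shift [-59.6 145.9  22.6] turn 0.369 pos [ 409.5 -252.9  282.5] [3.141 0.    1.76 ] j [-0.69  0.21  1.8   0.    1.13 -0.88] t 8.1
```

```bash
echo '[[0,0,0,0.12,1],[-14,36,0,0.24,1],[-28,70,0,0.369,1],[-42,105,0,0.369,1],[-58,146,0,0.369,1]]' | python3 steer.py; echo '[[0,0,0,0,1],[0,0,0,0,1],[0,0,0,0,1]]' | python3 steer.py;python3 go.py 564 -285 176 1.391
python3 - <<'E'
from h import *
a,_,_=cam('top');b,_,_=cam('scene')
a=cv2.resize(a[170:345,270:430,::-1],(400,437),interpolation=2);b=cv2.resize(b[150:360,220:420,::-1],(400,437),interpolation=2)
cv2.imwrite('pics/c3.png',cv2.hconcat([a,b]))
E
```

```text
t: 8.52
eef_pos: [562.9, -281.9, 282.8]
tcp_rot: [3.141, 0.0, 1.396]
ft_force: [-0.1, -0.2, 1.1]
opening: 0.996
grip_force: 0.0
t: 8.77
eef_pos: [561.1, -281.5, 282.1]
tcp_rot: [-3.14, -0.001, 1.396]
ft_force: [-0.2, 0.2, -0.6]
opening: 0.998
grip_force: 0.0
shift [ -3.    3.6 106.1] turn 0.005 pos [ 561.1 -281.5  282.1] [-3.140e+00 -1.000e-03  1.396e+00] j [-0.57  0.44  1.46  0.    1.24 -0.4 ] t 8.7667
```

View pics/c3.png

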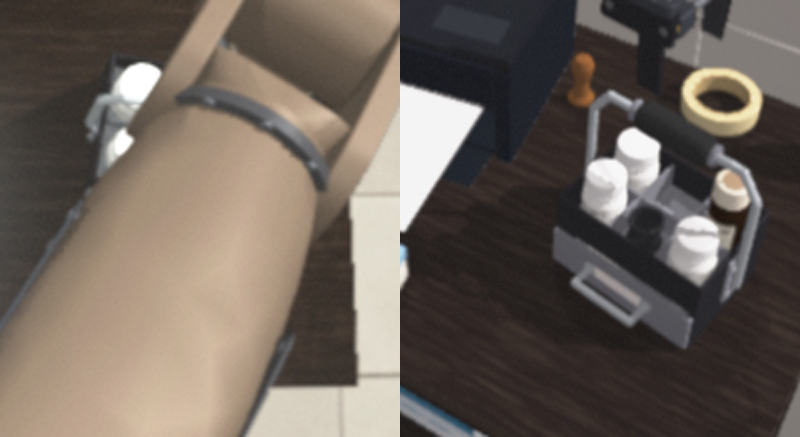

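The picture shows the drawer front flush with the kit, and the path down to the grip is clear. Descending.

```bash
echo '[[-3,3.5,20,0.005,1],[-3,3.5,45,0.005,1],[-3,3.5,70,0.005,1],[-3,3.5,90,0.005,1],[-3,3.5,98,0.005,1]]' | python3 steer.py; echo '[[0,0,5,0,1],[0,0,8,0,1],[0,0,8,0,1]]' | python3 steer.py; python3 go.py 564 -285 176 1.391
```

```text
t: 9.28
eef_pos: [562.9, -284.9, 182.7]
tcp_rot: [-3.139, -0.001, 1.388]
ft_force: [0.1, 0.7, 0.3]
opening: 1.004
grip_force: 0.0
t: 9.53
eef_pos: [564.6, -285.5, 177.4]
tcp_rot: [3.141, 0.0, 1.388]
ft_force: [-0.2, 0.4, -1.2]
opening: 1.0
grip_force: 0.0
shift [ 0.4 -0.7  1.4] turn -0.003 pos [ 564.6 -285.5  177.4] [3.141 0.    1.388] j [-0.57  0.54  1.58  0.    1.02 -0.39] t 9.5333
```

```bash
echo '[[0,0,0,0,0.7],[0,0,0,0,0.5],[0,0,0,0,0.4],[0,0,0,0,0.3],[0,0,0,0,0.2]]' | python3 steer.py; echo '[[0,0,0,0,0],[0,0,0,0,0],[0,0,0,0,0],[0,0,0,0,0],[0,0,0,0,0]]' | python3 steer.py;echo '[[0,0,0,0,0],[0,0,0,0,0],[0,0,0,0,0],[0,0,0,0,0],[0,0,0,0,0]]' | python3 steer.py
```

```text
t: 9.95
eef_pos: [564.7, -285.4, 176.9]
tcp_rot: [3.141, 0.0, 1.388]
ft_force: [-0.4, 0.4, -0.2]
opening: 0.704
grip_force: 0.0
t: 10.37
eef_pos: [564.6, -285.4, 176.6]
tcp_rot: [3.142, -0.0, 1.388]
ft_force: [-0.2, 1.0, -0.0]
opening: 0.359
grip_force: 0.0
t: 10.78
eef_pos: [564.5, -285.3, 176.6]
tcp_rot: [-3.141, -0.0, 1.388]
ft_force: [-2.5, 0.5, 0.4]
opening: 0.313
grip_force: 30.0
```

Gripped at 29.7 mm, which matches the grip's thickness, with 30 N. Now a gentle lift.

```bash
echo '[[0,0,-1,0,0],[0,0,-2,0,0],[0,0,-4,0,0],[0,0,-6,0,0],[0,0,-8,0,0]]' | python3 steer.py; echo '[[0,0,-3,0,0],[0,0,-6,0,0],[0,0,-9,0,0],[0,0,-12,0,0],[0,0,-15,0,0]]' | python3 steer.py;python3 - <<'E'
from h import *
s=sensors.state();print(s['ft_force'],s['moment'],s['eef_pos'])
b,_,_=cam('scene')
cv2.imwrite('pics/c4.png',cv2.resize(b[100:360,220:460,::-1],(480,520),interpolation=2))
E
```

```text
t: 11.2
eef_pos: [564.5, -285.3, 184.4]
tcp_rot: [-3.141, -0.0, 1.388]
ft_force: [0.1, -0.1, -9.4]
opening: 0.317
grip_force: 30.0
t: 11.62
eef_pos: [564.6, -285.3, 200.0]
tcp_rot: [3.141, -0.0, 1.388]
ft_force: [0.2, 0.0, -9.9]
opening: 0.315
grip_force: 30.0
[ 0.15245266  0.03358722 -9.90600525] [-0.11041343  0.03268797 -0.02988971] [ 564.5775059  -285.32836613  200.0056781 ]
```

View pics/c4.png

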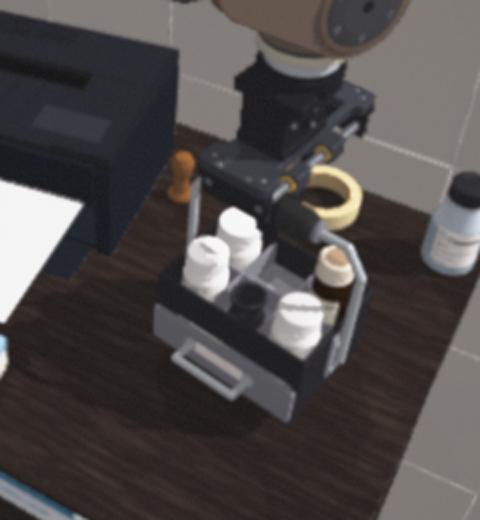

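The kit hangs level with 9.9 N on the wrist, its drawer shut and its contents upright. I'll raise it the rest of the way, to about 105 mm.

```bash
echo '[[0,0,-4,0,0],[0,0,-9,0,0],[0,0,-15,0,0],[0,0,-22,0,0],[0,0,-29,0,0]]' | python3 steer.py; echo '[[0,0,-7,0,0],[0,0,-14,0,0],[0,0,-21,0,0],[0,0,-28,0,0],[0,0,-35,0,0]]' | python3 steer.py;echo '[[0,0,-6,0,0],[0,0,-11,0,0],[0,0,-15,0,0],[0,0,-17,0,0],[0,0,-18,0,0]]' | python3 steer.py;echo '[[0,0,0,0,0],[0,0,0,0,0],[0,0,0,0,0],[0,0,0,0,0],[0,0,0,0,0]]' | python3 steer.py;echo '[[0,0,0,0,0],[0,0,0,0,0],[0,0,0,0,0],[0,0,0,0,0],[0,0,0,0,0]]' | python3 steer.py
python3 - <<'E'
from h import *
s=sensors.state();print(s['qvel'].round(4))
b,d,ci=cam('scene');cv2.imwrite('pics/c5.png',cv2.resize(b[60:360,200:460,::-1],(520,600),interpolation=2))
E
```

```text
t: 12.08
eef_pos: [564.6, -285.4, 229.5]
tcp_rot: [3.141, 0.0, 1.388]
ft_force: [-0.1, -0.2, -8.6]
opening: 0.315
grip_force: 30.0
t: 12.5
eef_pos: [564.5, -285.3, 264.4]
tcp_rot: [3.141, -0.0, 1.388]
ft_force: [-0.1, 0.5, -8.6]
opening: 0.315
grip_force: 30.0
t: 12.92
eef_pos: [564.6, -285.4, 281.9]
tcp_rot: [3.141, -0.0, 1.388]
ft_force: [-0.6, -0.4, -8.7]
opening: 0.317
grip_force: 30.0
t: 13.33
eef_pos: [564.5, -285.3, 281.4]
tcp_rot: [-3.141, -0.0, 1.388]
ft_force: [0.4, 0.4, -9.4]
opening: 0.312
grip_force: 30.0
t: 13.75
eef_pos: [564.6, -285.3, 281.6]
tcp_rot: [-3.142, -0.0, 1.388]
ft_force: [0.4, -0.5, -10.3]
opening: 0.313
grip_force: 30.0
[ 0.0018  0.0006 -0.0002 -0.0014  0.0004  0.0004]
```

View pics/c5.png

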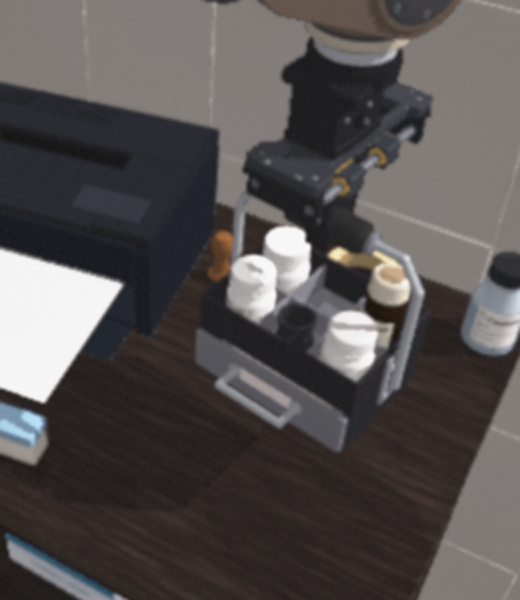

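The kit hangs about 105 mm up, level and still. The drawer is shut, all five items are upright and the neighbouring things are untouched.

```bash
python3 -c "from cell import env, cams, sensors; print(env.job_done())"
```

```text
the job is handed in; nothing more can be done
None
```

I seated the drawer on its catch without shoving the kit and lifted the kit by its grip. It was about 105 mm up, level and steady with everything upright, when I handed the job in; no verdict came back.

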